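# Close the drive unit's service cover with the quarter-turn key

### The arm

A 6-joint arm with a two-finger parallel gripper is mounted at the origin on the work surface. World frame = base frame: x ahead of the robot, y to its left, z up, the work surface at z = 0. Lengths are in m, angles in rad, forces in N, time in s.
With the tool pointing down it reaches from about 0.425 to 0.95 m from the base axis. Payload 3.5 kg.
Tool frame: the origin (TCP) lies on the centre line of the jaws, within the pads' length; the fingertips stand 17 mm ahead of it and the grasp point (between the pads) lies 2 mm behind it; z points along the fingers, y is the line along which they close (so a half turn about z gives the same grasp; the last joint's range is limited). The gripper opens to 85 mm and grips with 20 to 120 N. Pads are 22 mm wide; open, the fingers measure 114 mm over their backs; the gripper's body (76 mm by 85 mm) begins 54 mm behind the grasp point. The pads swing forward as they close: fully open they stand 13 mm farther back than shut.
Start: joints at [-1.328, 0.286, 1.577, -0, 1.279, -0.15], TCP at [0.258, -0.624, 0.248] pointing down, gripper open.
Joint ranges: [-2.77, 2.77], [-0.9, 2.22], [0.21, 2.48], [-1.53, 4.67], [0.24, 2.81], [-2.84, 2.84]. Speed limits (rad/s): [2.79, 2.79, 3.14, 3.14, 3.14, 3.14].

### API

Orientations are given as a unit quaternion [x, y, z, w].
In Python, from plant import ctrl gives the robot as it stands. The module is installed in compiled form; this text tells all that it offers.
- The arm moves only by the tool drive_tool, never from a script. Its argument "moves" is a list of rows, each a list of 3 entries, a list of its own where there are three numbers: the turn, a rotation vector about the tool's x, y, z in rad, then the shift along the tool's x, y, z in m, then the finger opening in m, from 0 to 0.0854. A call has 1 to 5 rows; each row shifts and turns the commanded pose from where the row before left it, along the tool's axes as they then stand; what a row does not reach is not made up. A row lasts 1/8 s, in which the tool goes at most 62.5 mm and 10.7 degrees, less where a joint would pass 70% of its speed; a pose out of reach is approached as far as the arm can. A call with a gripper value outside its range is refused whole. The fingers move at their own pace and stop on an object; "grip_force" is the grip in N (left out, the last holds). Time passes only in rows, so rows that do not move let the fingers close. It gives the time, the measured TCP pose, the force, the opening and the grip force at its end, in the units of the state.
- ctrl.get_state(): the state, without advancing time (a new reading comes with each control period).
- ctrl.read_camera(name): name is "scene" or "top" or "wrist"; returns a dict with "image" (420x560x3 uint8, red, green, blue), "fx", "fy", "cx", "cy" (pixels), "R" (3x3) and "t" (3): a world point X has camera coordinates R X + t. Camera axes: x right, y down, z forward; pixel columns grow to the right and rows downward; lengths in m; the calibration is good to about 2 mm. A picture is of the moment at which its call begins. There is no depth.
- ctrl.sign_off(): hands the job in; it is judged then, once.
The state is a dict: "time": time; "qpos": joint angles; "dq": joint speeds; "joint_efforts": joint torques, N m; "eef_pos": TCP position; "tcp_rot": TCP orientation; "contact_force": force on the tool from outside, world axes, zero at the start; "wrist_torque": the same for the moment, N m; "opening": opening from 0.0 (shut) to 1.0 (fully open); "finger_force": force on a finger pad.
Only numpy, scipy, OpenCV 4.12 (cv2) and the standard library are available. Lean on these libraries where they do the work, as an engineer would, in place of code of your own. Each camera call takes 0.05 s, during which the arm holds its last target. There are 200 camera calls.

### The job

Take the red-handled key out of its stand, put its blade into the slot of the green fastener on the drive unit's white cover and turn the fastener clockwise until its slot lines up with the red marks. Then, still gripping the key in the slot, push the cover down firmly against its frame and finish while holding it pressed fully home; do not let go. Leave everything else on the bench where it is.

Things in the scene. Friction and masses are not known exactly. Their poses are not given: they have to be found in the camera images.
- housing: Grey drive unit, a box 220 (x) x 240 (y) x 85 mm high, fixed to the bench (it stands at a different place and yaw each time). Origin: centre of its underside; z up. The service cover (white plate 200 x 220 x 6 mm) lies centred on its aluminium frame; the green fastener is at the centre of the cover. The two red marks lie on the cover along the unit's y axis, either side of the fastener.
- cover (a joint): Vertical travel of the white cover, m: 0 = sprung up by its gasket, underside 6 mm above the frame; 0.006 = fully home against the frame. It moves straight down. The push needed begins at about 4 N and is about 10 N fully home; released, it springs up again.
- fastener (a joint): Angle of the quarter-turn fastener, rad, growing clockwise seen from above: 0 = slot along the unit's x axis (across the marks), 1.571 = slot along the unit's y axis, in line with the red marks, where there is a hard stop. It starts at 0.15 to 0.5, turns against about 0.06 N m of friction and stays where it is left.
- slot (a point): Centre of the fastener's slot at the level of the fastener's top face, 115 mm above the bench while the cover is up; its x axis runs along the slot, z up. The fastener is a green round head 58 mm across, 18 mm high. The slot is 10 mm wide (its mouth is bevelled to 18 mm at the top) and 42 mm long, and its yellow floor is 13 mm below this point.
- key: Loose key, upright, 93 mm tall, about 180 g. Origin: centre of the blade's lower end; z up. Blade 32 (x) x 6 (y) mm up to z = 30 mm; collar 32 mm across to z = 35; shank 14 mm across to z = 57; red handle block 60 (x) x 18 (y) mm from z = 57 to 93, to be pinched across its 18 mm (along y). The same after a half turn. In the slot the blade has about 0.13 rad of play in yaw either way.
- key_tip (a point): Centre of the lower end of the key's blade (the key's origin).
- key_grip (a point): Centre of the key's red handle, 75 mm above the blade's lower end; axes as the key's.
- stand: Aluminium key stand, fixed, 90 x 70 x 45 mm on a black foot 100 x 80 mm; origin: centre of its underside. The key's blade hangs in its slotted hole (35 x 9 mm, along the stand's x axis), the collar resting on the top, so the blade's end is 15 mm above the bench: lift the key straight up at least 35 mm to clear it.
- ring_gauge: Steel ring, 52 mm across, 20 mm high, lying flat; origin: centre of its underside. Leave alone.
- plug_gauge: Steel plug gauge standing upright, 36 mm across, 70 mm tall; origin: centre of its underside. Leave alone.
- oil_bottle: Small amber bottle, 48 mm across, 100 mm tall; origin: centre of its underside. Leave alone.
- mug: White mug, 80 mm across, 90 mm tall; origin: centre of its underside. Leave alone.
- mouse: Black computer mouse, 100 x 60 x 32 mm; origin: centre of its underside. Leave alone.
- v_block: Dark steel V-block, 60 x 50 x 40 mm; origin: centre of its underside. Leave alone.

How it is judged:
On the way, in this order (a step that is already met when the one before it is completed fails the run):
1. The key's blade is in the fastener's slot (horizontal distance between key_tip and slot below 0.01 m and z of key_tip in the frame of slot below -0.0095 m and angle between key's own z axis and vertical below 0.2 rad), for 0.2 s.
2. The fastener has been turned with the key until its slot lines up with the marks (all of step 1 and value of joint fastener above 1.45 rad), for 0.2 s.
At the end, for the whole second after the job is handed in: Through the last second: blade in the slot (9.5 mm deep or more, within 10 mm of its centre, upright within 0.2 rad), fastener within 7 degrees of the marks, cover pressed home (over 4.7 of 6 mm) by the key with over 5 N, gripper still holding the handle (within 35 mm of its centre), key at rest (all of step 2 and value of joint cover above 0.0047 m and contact force between key and housing above 5 N and contact force between the fingers and key above 3 N and distance between the grasp point and key_grip below 0.035 m and linear speed of key below 0.02 m/s); the arm keeps its last pose, push and grip.
It fails at once if A bystander was moved more than 25 mm (distance of any of ring_gauge, plug_gauge, oil_bottle, mug, mouse, v_block from where it was at the start of the episode above 0.025 m).
It also fails if it takes over 53 s, if anything falls off the work surface, if the arm or the gripper's body presses on something with over 40 N, if the wrist force passes 120 N, or if a joint passes its speed limit or range.

## Working session

There is one attempt and no reset: what is moved stays moved. The work goes in short steps, Python scripts to look and compute and a tool call to move; the robot and the scene stay as the last step left them, time stands still between calls to the robot, and variables do not carry over. Pictures are saved under pics/ and viewed, at most 10 in all, crops included, and the job is handed in when it is done.

Besides the shell and the picture viewer there is one more tool, called after "Emit:" in YAML: its name, and indented under it one key for each argument. drive_tool: Moves the arm, as the interface text tells. Its arguments: {"type":"object","properties":{"moves":{"type":"array","items":{"type":"array"}},"grip_force":{"type":"number"}},"required":["moves"]}

```bash
mkdir -p pics; cat > h.py <<'E'
import numpy as np, cv2
from plant import ctrl
from scipy.spatial.transform import Rotation as Ro
def cam(n,save=None):
    c=ctrl.read_camera(n)
    if save: cv2.imwrite('pics/'+save,c['image'][:,:,::-1])
    return c
def ray(c,u,v,z):
    R=np.array(c['R']);t=np.array(c['t']);o=-R.T@t
    d=R.T@np.array([(u-c['cx'])/c['fx'],(v-c['cy'])/c['fy'],1])
    return o+d*(z-o[2])/d[2]
E
python3 - <<'E'
from h import *
a=cam('top');b=cam('scene')
cv2.imwrite('pics/a.png',a['image'][:,:,::-1]);cv2.imwrite('pics/b.png',b['image'][:,:,::-1])
for c in(a,b): print(-np.array(c['R']).T@c['t'],c['fx'])
s=ctrl.get_state();print({k:np.round(v,3) for k,v in s.items()})
E
```

```text
[ 0.44826381 -0.02593561  1.71765992] 497.4437396781797
[ 1.39399654 -0.74070911  1.20844653] 502.53720598150727
{'time': np.float64(0.1), 'qpos': array([-1.328,  0.287,  1.578, -0.   ,  1.279, -0.15 ]), 'dq': array([ 0.   , -0.002, -0.004, -0.001,  0.   ,  0.001]), 'joint_efforts': array([ 1.000e-03, -4.073e+01, -2.937e+01, -0.000e+00,  3.000e-03,
        0.000e+00]), 'eef_pos': array([ 0.258, -0.623,  0.247]), 'tcp_rot': array([ 0.981,  0.195, -0.   , -0.001]), 'contact_force': array([ 0.369, -0.287, -0.32 ]), 'wrist_torque': array([-0.013,  0.009,  0.026]), 'finger_force': np.float64(0.0), 'opening': np.float64(1.003)}
```

View pics/a.png

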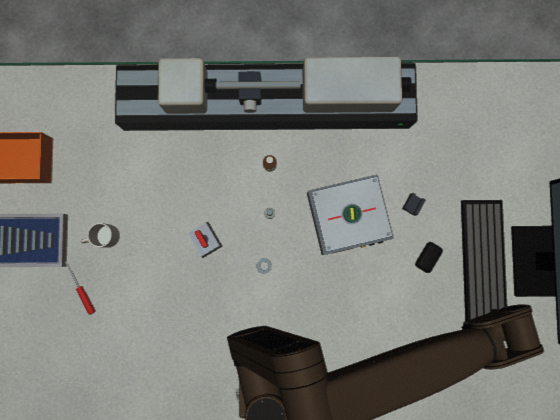

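View pics/b.png

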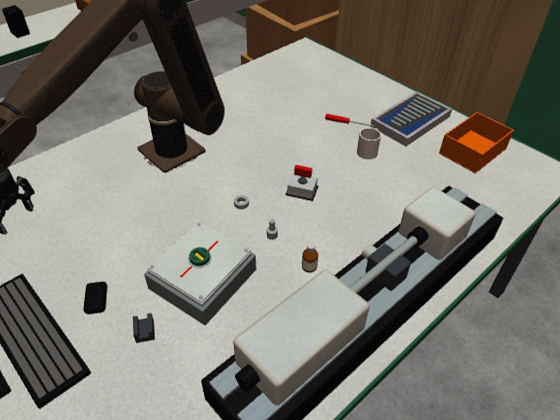

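The top view shows the red key handle at (202,238) in its stand, and the green fastener at (352,213) with its yellow slot and red marks. The scene view shows nothing beside the key.

```bash
cat >> h.py <<'E'
def red(im): 
    h=cv2.cvtColor(im,cv2.COLOR_RGB2HSV); return (((h[...,0]<6)|(h[...,0]>174))&(h[...,1]>170)&(h[...,2]>90)).astype(np.uint8)
def hue(im,lo,hi,s=120,v=40):
    return cv2.inRange(cv2.cvtColor(im,cv2.COLOR_RGB2HSV),(lo,s,v),(hi,255,255))
def blobs(m,amin=15):
    r=[]
    for c in cv2.findContours(m,cv2.RETR_EXTERNAL,cv2.CHAIN_APPROX_NONE)[0]:
        if cv2.contourArea(c)>=amin:
            q=cv2.minAreaRect(c); r.append((cv2.contourArea(c),q,cv2.boxPoints(q)))
    return sorted(r,key=lambda x:-x[0])
def long_axis(c,box,z):
    P=np.array([ray(c,*p,z)[:2] for p in box]);e1=P[1]-P[0];e2=P[2]-P[1]
    e=e1 if np.hypot(*e1)>np.hypot(*e2) else e2
    return P.mean(0),np.degrees(np.arctan2(e[1],e[0])),np.hypot(*e1),np.hypot(*e2)
E
python3 - <<'E'
from h import *
c=cam('top');im=c['image']
for n,m,z in(('red',red(im),.1),('green',hue(im,45,90,100,30),.115),('yel',hue(im,22,34,150,100),.102)):
    for a,q,b in blobs(m,8): 
        if 150<q[0][0]<420 and q[0][1]>150: print(n,a,np.round(q[0],1),[np.round(x,3) for x in long_axis(c,b,z)])
E
```

```text
red 60.5 [200.9 238.5] [array([0.498, 0.213]), np.float64(-150.059), np.float64(0.015), np.float64(0.056)]
green 192.0 [352.1 213.2] [array([ 0.576, -0.278]), np.float64(-154.562), np.float64(0.049), np.float64(0.05)]
yel 18.0 [351.9 213. ] [array([ 0.578, -0.279]), np.float64(-175.432), np.float64(0.009), np.float64(0.033)]
```

Emit:
drive_tool:
  moves:
    - [[0,0,0],[0.048,-0.037,0],0.0854]
    - [[0,0,0],[0.048,-0.037,0],0.0854]
    - [[0,0,0],[0.048,-0.037,0],0.0854]
    - [[0,0,0],[0.048,-0.037,0],0.0854]

```text
time: 0.65
eef_pos: [0.3797, -0.4114, 0.2479]
tcp_rot: [0.981, 0.195, 0.0, -0.0]
contact_force: [0.2, -0.4, 0.3]
opening: 0.998
finger_force: 0.0
```

Emit:
drive_tool:
  moves:
    - [[0,0,0],[0.048,-0.037,0],0.0854]
    - [[0,0,0],[0.048,-0.037,0],0.0854]
    - [[0,0,0],[0.048,-0.037,0],0.0854]
    - [[0,0,0],[0,0,0],0.0854]
    - [[0,0,0],[0,0,0],0.0854]

```text
time: 1.27
eef_pos: [0.4695, -0.2557, 0.2481]
tcp_rot: [0.981, 0.196, -0.0, 0.0]
contact_force: [0.1, -0.8, 0.2]
opening: 0.996
finger_force: 0.0
```

```bash
python3 - <<'E'
from h import *
c=cam('wrist','w1.png');s=ctrl.get_state()
print(-np.array(c['R']).T@c['t'],c['R'],c['fx'],s['qpos'],s['eef_pos'])
E
```

```text
[ 0.53769122 -0.22569905  0.37399621] [[ 3.83654635e-01 -9.23476646e-01  6.96238002e-05]
 [-8.83475938e-01 -3.67014552e-01  2.91153887e-01]
 [-2.68848262e-01 -1.11764049e-01 -9.56676230e-01]] 364.8650686022422 [-6.89571158e-01 -2.39359924e-02  1.92042579e+00 -4.35382660e-04
  1.24531298e+00  4.89170456e-01] [ 0.46930345 -0.25633808  0.24817562]
```

View pics/w1.png

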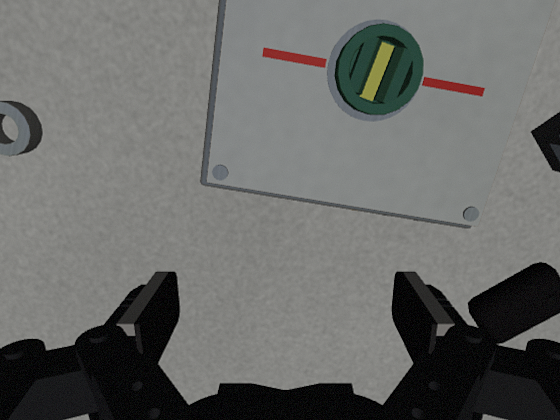

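The wrist view shows the fastener at (378,68) with its yellow slot floor. The red marks lie at (295,57) and (453,87).

```bash
python3 - <<'E'
from h import *
c=cam('wrist');im=c['image']
for a,q,b in blobs(red(im),100): print('red',a,np.round(q[0]),[np.round(x,4) for x in long_axis(c,b,.097)])
for a,q,b in blobs(hue(im,22,34,120,80),100): print('yel',a,np.round(q[0]),[np.round(x,4) for x in long_axis(c,b,.102)])
for a,q,b in blobs(hue(im,60,95,60,20),500): print('green',a,np.round(q[0],1),[np.round(x,4) for x in long_axis(c,b,.115)])
r=[long_axis(c,b,.097)[0] for a,q,b in blobs(red(im),100)[:2]]
d=r[0]-r[1];print('marks mid',(r[0]+r[1])/2,np.degrees(np.arctan2(d[1],d[0])))
E
```

```text
red 428.0 [293.  56.] [array([ 0.5649, -0.221 ]), np.float64(-76.9847), np.float64(0.0051), np.float64(0.0439)]
red 407.5 [452.  85.] [array([ 0.5911, -0.3345]), np.float64(-77.0598), np.float64(0.0053), np.float64(0.0447)]
yel 722.0 [376.  70.] [array([ 0.5778, -0.2782]), np.float64(2.6651), np.float64(0.0382), np.float64(0.0096)]
green 6075.5 [377.5  68. ] [array([ 0.5772, -0.2765]), np.float64(-151.3416), np.float64(0.0559), np.float64(0.0564)]
marks mid [ 0.57798269 -0.27777633] 102.98719837509287
```

Emit:
drive_tool:
  moves:
    - [[0,0,0],[0.025,-0.054,0],0.0854]
    - [[0,0,0],[0.025,-0.054,0],0.0854]
    - [[0,0,0],[0.025,-0.054,0],0.0854]
    - [[0,0,0],[0.025,-0.054,0],0.0854]
    - [[0,0,0],[0.025,-0.054,0],0.0854]

```text
time: 2.0
eef_pos: [0.4819, 0.0418, 0.2486]
tcp_rot: [0.981, 0.194, 0.0, 0.0]
contact_force: [1.5, 0.5, 0.6]
opening: 1.004
finger_force: 0.0
```

Emit:
drive_tool:
  moves:
    - [[0,0,0],[0.025,-0.054,0],0.0854]
    - [[0,0,0],[0.01,-0.04,0],0.0854]
    - [[0,0,-0.13],[0,0,0],0.0854]
    - [[0,0,0],[0,0,0],0.0854]
    - [[0,0,0],[0,0,0],0.0854]

```text
time: 2.62
eef_pos: [0.4785, 0.1407, 0.2483]
tcp_rot: [0.967, 0.257, -0.0, 0.0]
contact_force: [-0.6, 0.3, -0.1]
opening: 1.005
finger_force: 0.0
```

```bash
python3 - <<'E'
from h import *
c=cam('wrist','w2.png');im=c['image'];s=ctrl.get_state()
for a,q,b in blobs(red(im),100): print('red',a,np.round(q[0]),[np.round(x,4) for x in long_axis(c,b,.108)])
print(s['eef_pos'],s['tcp_rot'],s['qpos'])
E
```

```text
red 1746.0 [212. 126.] [array([0.4989, 0.214 ]), np.float64(-149.9026), np.float64(0.016), np.float64(0.0578)]
[0.47848711 0.14073181 0.24827707] [ 9.66494014e-01  2.56689145e-01 -6.19052083e-05  5.02361587e-06] [ 8.23568916e-02 -1.09302523e-01  2.00091037e+00 -3.34230353e-05
  1.25010490e+00  1.13397375e+00]
```

View pics/w2.png

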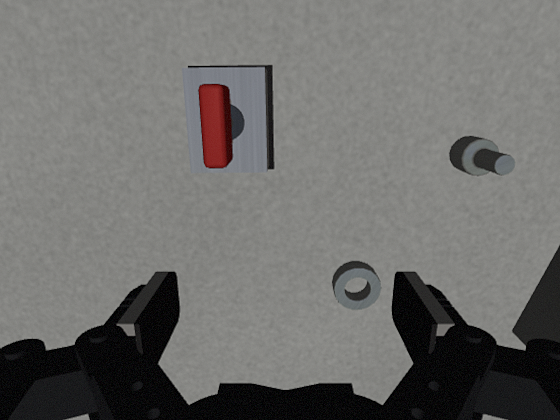

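The handle is at (212,126), lying along the image vertical, so it is aligned with the pads; there is nothing near it.

Emit:
drive_tool:
  moves:
    - [[0,0,-0.006],[0,0,0],0.06]
    - [[0,0,0],[0.0272,-0.0268,0],0.06]
    - [[0,0,0],[0.0272,-0.0268,0],0.06]
    - [[0,0,0],[0,0,0.04],0.06]
    - [[0,0,0],[0,0,0.03],0.06]

```text
time: 3.3
eef_pos: [0.498, 0.2157, 0.1771]
tcp_rot: [0.965, 0.261, -0.0, -0.0]
contact_force: [0.1, 0.2, -1.2]
opening: 0.705
finger_force: 0.0
```

Emit:
drive_tool:
  moves:
    - [[0,0,0],[0,0,0],0.06]
    - [[0,0,0],[0,0,0],0.06]

```text
time: 3.55
eef_pos: [0.4989, 0.2155, 0.1797]
tcp_rot: [0.965, 0.261, 0.001, 0.0]
contact_force: [0.4, 0.2, 0.6]
opening: 0.702
finger_force: 0.0
```

```bash
python3 - <<'E'
from h import *
c=cam('wrist','w3.png');im=c['image'];s=ctrl.get_state()
for a,q,b in blobs(red(im),100): print('red',a,np.round(q[0]),[np.round(x,4) for x in long_axis(c,b,.108)])
print(s['eef_pos'],s['tcp_rot'],s['contact_force'])
E
```

```text
red 2510.5 [290. 230.] [array([0.4997, 0.2144]), np.float64(-148.8813), np.float64(0.0155), np.float64(0.0572)]
[0.49928717 0.21558104 0.18028506] [9.65327811e-01 2.61035642e-01 1.61457932e-03 6.99028289e-05] [-0.30177318  0.32434873  0.32620455]
```

View pics/w3.png

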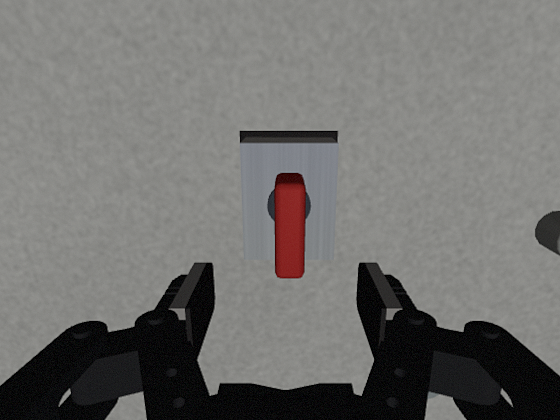

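Handle is centred between the fingers at (290,230), well aligned.

Emit:
drive_tool:
  moves:
    - [[0,0,0],[0,0.0012,0.035],0.06]
    - [[0,0,0],[0,0,0.035],0.06]
    - [[0,0,0],[0,0,0.021],0.06]
    - [[0,0,0],[0,0,0],0.06]
    - [[0,0,0],[0,0,0],0.03]
  grip_force: 80

```text
time: 4.22
eef_pos: [0.5002, 0.2148, 0.0894]
tcp_rot: [0.965, 0.261, 0.002, 0.0]
contact_force: [0.1, 1.0, -0.5]
opening: 0.504
finger_force: 0.0
```

Emit:
drive_tool:
  moves:
    - [[0,0,0],[0,0,0],0.0]
    - [[0,0,0],[0,0,0],0.0]
    - [[0,0,0],[0,0,0],0.0]
    - [[0,0,0],[0,0,0],0.0]
    - [[0,0,0],[0,0,0],0.0]
  grip_force: 80

```text
time: 4.85
eef_pos: [0.5, 0.2149, 0.0892]
tcp_rot: [0.965, 0.261, 0.002, 0.0]
contact_force: [0.6, 0.5, 6.6]
opening: 0.199
finger_force: 78.7
```

Emit:
drive_tool:
  moves:
    - [[0,0,0],[0,0,-0.02],0.0]
    - [[0,0,0],[0,0,-0.05],0.0]
    - [[0,0,0],[0,0,-0.05],0.0]
    - [[0,0,0],[0,0,-0.04],0.0]
    - [[0,0,0],[0,0,0],0.0]

```text
time: 5.48
eef_pos: [0.5004, 0.215, 0.2512]
tcp_rot: [0.965, 0.261, 0.004, 0.0]
contact_force: [-0.0, -0.5, -1.8]
opening: 0.201
finger_force: 79.6
```

Emit:
drive_tool:
  moves:
    - [[0,0,0],[-0.0201,0.0517,0],0.0]
    - [[0,0,0],[-0.0201,0.0517,0],0.0]
    - [[0,0,0],[-0.0201,0.0517,0],0.0]
    - [[0,0,0],[-0.0201,0.0517,0],0.0]
    - [[0,0,0],[-0.0201,0.0517,0],0.0]

```text
time: 6.1
eef_pos: [0.5411, -0.0607, 0.2443]
tcp_rot: [0.965, 0.261, -0.002, -0.001]
contact_force: [1.4, 1.2, -2.5]
opening: 0.2
finger_force: 79.8
```

Emit:
drive_tool:
  moves:
    - [[0,0,0],[-0.0201,0.0517,0],0.0]
    - [[0,0,0],[-0.0201,0.0517,0],0.0]
    - [[0,0,0],[-0.0201,0.0517,0],0.0]
    - [[0,0,0],[-0.0201,0.0517,0],0.0]
    - [[0,0,0.16],[0,0,0],0.0]

```text
time: 6.72
eef_pos: [0.5759, -0.2818, 0.2433]
tcp_rot: [0.984, 0.179, -0.002, -0.002]
contact_force: [-0.1, 1.5, -1.6]
opening: 0.202
finger_force: 79.7
```

Emit:
drive_tool:
  moves:
    - [[0,0,0.16],[0,0,0],0.0]
    - [[0,0,0.16],[0,0,0],0.0]
    - [[0,0,0],[0,0,0],0.0]
    - [[0,0,0],[0,0,0],0.0]
    - [[0,0,0],[0,0,0],0.0]

```text
time: 7.35
eef_pos: [0.5771, -0.2783, 0.2467]
tcp_rot: [1.0, 0.025, -0.0, -0.0]
contact_force: [-0.3, 0.9, -0.9]
opening: 0.193
finger_force: 79.7
```

```bash
python3 - <<'E'
from h import *
c=cam('wrist','w4.png');im=c['image'];s=ctrl.get_state();z=s['eef_pos'][2]
for a,q,b in blobs(red(im),100): print('red',a,np.round(q[0]),[np.round(x,4) for x in long_axis(c,b,z+.02)])
for a,q,b in blobs(hue(im,60,95,60,20),500): print('green',a,np.round(q[0],1),[np.round(x,4) for x in long_axis(c,b,.115)])
for a,q,b in blobs(hue(im,22,34,120,80),50): print('yel',a,np.round(q[0]),[np.round(x,4) for x in long_axis(c,b,.102)])
print(s['eef_pos'],Ro.from_quat(s['tcp_rot']).as_matrix().round(4),s['qpos'],s['contact_force'],s['wrist_torque'])
E
```

```text
red 6585.0 [286. 318.] [array([ 0.5787, -0.2767]), np.float64(-175.9396), np.float64(0.0159), np.float64(0.0547)]
red 307.5 [361. 182.] [array([ 0.6278, -0.2966]), np.float64(-77.0824), np.float64(0.0169), np.float64(0.002)]
red 284.0 [214. 207.] [array([ 0.6178, -0.2531]), np.float64(-77.0817), np.float64(0.0168), np.float64(0.0019)]
green 3133.0 [287.1 193.8] [array([ 0.5827, -0.2777]), np.float64(-88.337), np.float64(0.0524), np.float64(0.0541)]
yel 453.5 [286. 195.] [array([ 0.5788, -0.2775]), np.float64(-176.7629), np.float64(0.0098), np.float64(0.0349)]
[ 0.57714675 -0.27834279  0.24695624] [[ 9.988e-01  4.980e-02 -4.000e-04]
 [ 4.980e-02 -9.988e-01  3.000e-04]
 [-4.000e-04 -3.000e-04 -1.000e+00]] [-6.07494184e-01  2.13497743e-01  1.66678221e+00  9.30590659e-07
  1.26184687e+00  9.13477928e-01] [-0.04575023 -0.18354964 -1.08336159] [-0.02953544 -0.00527039 -0.04679054]
```

View pics/w4.png

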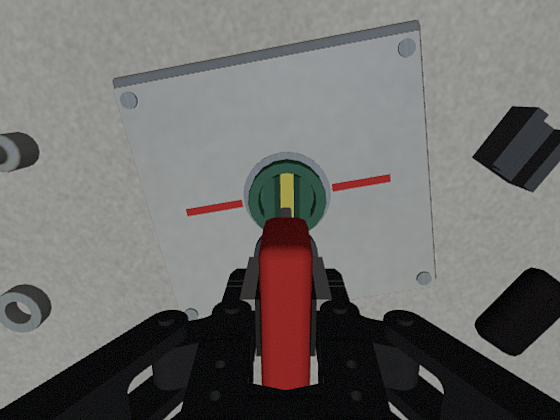

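The picture shows the key at (286,318) directly above and in line with the yellow slot at (286,195). I'm lowering it.

Emit:
drive_tool:
  moves:
    - [[0,0,0],[0.001,0,0.03],0.0]
    - [[0,0,0],[0,0,0.022],0.0]
    - [[0,0,0],[0,0,0],0.0]
    - [[0,0,0],[0,0,0.006],0.0]
    - [[0,0,0],[0,0,0],0.0]

```text
time: 8.02
eef_pos: [0.5786, -0.2787, 0.1901]
tcp_rot: [1.0, 0.024, 0.001, 0.0]
contact_force: [0.7, 0.5, -2.7]
opening: 0.201
finger_force: 79.7
```

Emit:
drive_tool:
  moves:
    - [[0,0,0],[0,0,0.005],0.0]
    - [[0,0,0],[0,0,0.005],0.0]
    - [[0,0,0],[0,0,0.002],0.0]
    - [[0,0,0],[0,0,0],0.0]
    - [[0,0,0],[0,0,0],0.0]

```text
time: 8.65
eef_pos: [0.5783, -0.2785, 0.1775]
tcp_rot: [1.0, 0.024, 0.0, 0.0]
contact_force: [-0.4, 0.3, -1.2]
opening: 0.198
finger_force: 79.7
```

```bash
python3 - <<'E'
from h import *
c=cam('scene','s1.png');s=ctrl.get_state()
im=c['image'][200:320,140:260];cv2.imwrite('pics/s1.png',cv2.resize(im[:,:,::-1],None,fx=5,fy=5,interpolation=cv2.INTER_CUBIC))
print(s['eef_pos'],s['tcp_rot'],s['contact_force'],s['wrist_torque'])
E
```

```text
[ 0.57833629 -0.27849848  0.17752238] [9.99702179e-01 2.44033226e-02 1.42088756e-04 1.00902375e-04] [ 0.09713652  0.50718422 -1.1208013 ] [ 0.04351149  0.00232391 -0.02576502]
```

View pics/s1.png

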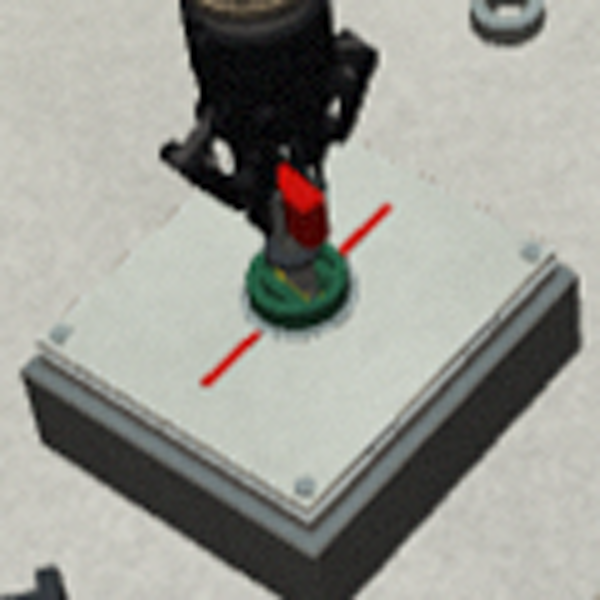

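The blade is in the slot, with the collar over the green head at about (300,285) in the crop, and there was no contact force on the way in. I'm seating it slightly and turning clockwise.

Emit:
drive_tool:
  moves:
    - [[0,0,0],[0,0,0.001],0.0]
    - [[0,0,0.15],[0,0,0],0.0]
    - [[0,0,0.15],[0,0,0],0.0]
    - [[0,0,0.15],[0,0,0],0.0]
    - [[0,0,0.15],[0,0,0],0.0]

```text
time: 9.32
eef_pos: [0.5781, -0.279, 0.1763]
tcp_rot: [0.962, -0.274, 0.0, 0.001]
contact_force: [-0.3, -1.7, -0.6]
opening: 0.203
finger_force: 79.6
```

Emit:
drive_tool:
  moves:
    - [[0,0,0.15],[0,0,0],0.0]
    - [[0,0,0.15],[0,0,0],0.0]
    - [[0,0,0.15],[0,0,0],0.0]
    - [[0,0,0.15],[0,0,0],0.0]
    - [[0,0,0],[0,0,0],0.0]

```text
time: 9.95
eef_pos: [0.5781, -0.2787, 0.1763]
tcp_rot: [0.839, -0.544, 0.0, 0.0]
contact_force: [-1.2, -0.5, -1.3]
opening: 0.196
finger_force: 79.7
```

```bash
cat >> h.py <<'E'
def st():
    s=ctrl.get_state();M=Ro.from_quat(s['tcp_rot']).as_matrix()
    print('yaw',np.degrees(np.arctan2(M[1,0],M[0,0])).round(2),'tilt',np.degrees(np.arccos(-M[2,2])).round(2),'pos',s['eef_pos'].round(4),'f',s['contact_force'].round(2),'m',s['wrist_torque'].round(3),'q',s['qpos'].round(3),'ff',s['finger_force'])
E
python3 -c "
from h import *
st()"
```

```text
yaw -65.86 tilt 0.04 pos [ 0.5781 -0.2787  0.1763] f [-1.22 -0.47 -1.34] m [-0.174  0.101 -0.016] q [-6.070e-01  2.790e-01  1.722e+00 -1.000e-03  1.140e+00  2.114e+00] ff 79.66975450515747
```

Emit:
drive_tool:
  moves:
    - [[0,0,0.15],[0,0,0],0.0]
    - [[0,0,0.1],[0,0,0],0.0]
    - [[0,0,0.05],[0,0,0],0.0]
    - [[0,0,0.02],[0,0,0],0.0]
    - [[0,0,0],[0,0,0],0.0]

```text
time: 10.58
eef_pos: [0.5781, -0.2786, 0.1764]
tcp_rot: [0.742, -0.67, 0.0, 0.0]
contact_force: [-1.0, -0.8, -1.6]
opening: 0.197
finger_force: 79.7
```

```bash
python3 - <<'E'
from h import *
st()
c=cam('wrist','w5.png')
for a,q,b in blobs(hue(c['image'],22,34,120,80),20): print('yel',a,np.round(q[0]),[np.round(x,4) for x in long_axis(c,b,.102)])
E
```

```text
yaw -84.2 tilt 0.03 pos [ 0.5781 -0.2786  0.1764] f [-0.96 -0.75 -1.63] m [-0.346  0.198  0.075] q [-6.070e-01  2.790e-01  1.722e+00 -1.000e-03  1.141e+00  2.434e+00] ff 79.7149908542633
yel 167.5 [282. 208.] [array([ 0.5811, -0.29  ]), np.float64(-165.1305), np.float64(0.0102), np.float64(0.01)]
```

View pics/w5.png

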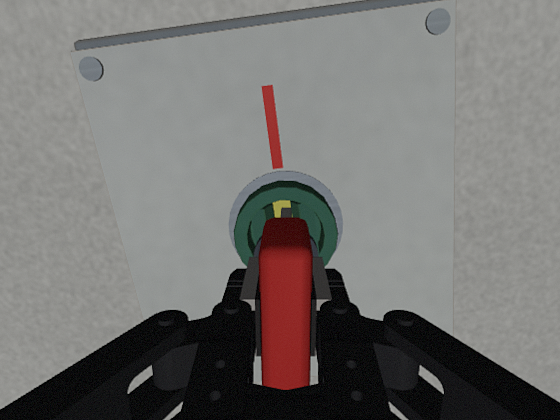

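The near mark, ending at (277,167), points almost along the slot, with yellow at (282,208). I'm nudging until the stop shows in the moment.

Emit:
drive_tool:
  moves:
    - [[0,0,0.03],[0,0,0],0.0]
    - [[0,0,0],[0,0,0],0.0]

```text
time: 10.88
eef_pos: [0.5781, -0.2786, 0.1763]
tcp_rot: [0.731, -0.682, 0.0, 0.0]
contact_force: [-2.0, -2.4, -0.9]
opening: 0.199
finger_force: 79.7
```

```bash
python3 -c "
from h import *
st()"
```

```text
yaw -85.99 tilt 0.04 pos [ 0.5781 -0.2786  0.1763] f [-1.95 -2.42 -0.91] m [-0.376  0.292  0.113] q [-6.070e-01  2.790e-01  1.722e+00 -1.000e-03  1.141e+00  2.465e+00] ff 79.71497654914856
```

Emit:
drive_tool:
  moves:
    - [[0,0,0.03],[0,0,0],0.0]
    - [[0,0,0],[0,0,0],0.0]

```text
time: 11.12
eef_pos: [0.5781, -0.2786, 0.1764]
tcp_rot: [0.721, -0.693, 0.0, 0.0]
contact_force: [-0.9, -2.6, -0.8]
opening: 0.202
finger_force: 79.7
```

```bash
python3 -c "
from h import *
st()"
```

```text
yaw -87.68 tilt 0.05 pos [ 0.5781 -0.2786  0.1764] f [-0.93 -2.56 -0.76] m [-0.475  0.345  0.433] q [-6.070e-01  2.790e-01  1.722e+00 -1.000e-03  1.141e+00  2.495e+00] ff 79.74080085754395
```

The moment jumped to 0.43 N m, so the fastener is at its hard stop. I'm easing off slightly and pressing down.

Emit:
drive_tool:
  moves:
    - [[0,0,-0.025],[0,0,0.001],0.0]
    - [[0,0,0],[0,0,0.001],0.0]
    - [[0,0,0],[0,0,0.001],0.0]
    - [[0,0,0],[0,0,0.001],0.0]
    - [[0,0,0],[0,0,0],0.0]

```text
time: 11.75
eef_pos: [0.5783, -0.2786, 0.1731]
tcp_rot: [0.73, -0.684, 0.0, 0.0]
contact_force: [-4.2, -1.3, 4.8]
opening: 0.2
finger_force: 80.6
```

```bash
python3 -c "
from h import *
st()"
```

```text
yaw -86.3 tilt 0.03 pos [ 0.5783 -0.2786  0.1731] f [-4.24 -1.34  4.85] m [-0.178  1.019  0.177] q [-0.607  0.283  1.724 -0.     1.135  2.47 ] ff 80.60796618461609
```

Emit:
drive_tool:
  moves:
    - [[0,0,0],[0,0,0.001],0.0]
    - [[0,0,0],[0,0,0.001],0.0]
    - [[0,0,0],[0,0,0],0.0]
    - [[0,0,0],[0,0,0],0.0]

```text
time: 12.25
eef_pos: [0.5783, -0.2787, 0.1716]
tcp_rot: [0.73, -0.684, 0.0, 0.0]
contact_force: [-4.3, -1.8, 6.8]
opening: 0.199
finger_force: 80.8
```

```bash
python3 -c "
from h import *
st()"
```

```text
yaw -86.3 tilt 0.03 pos [ 0.5783 -0.2787  0.1716] f [-4.34 -1.81  6.82] m [-0.196  1.081  0.213] q [-0.607  0.284  1.725 -0.     1.132  2.47 ] ff 80.79902172088623
```

Emit:
drive_tool:
  moves:
    - [[0,0,0],[0,0,0.001],0.0]
    - [[0,0,0],[0,0,0.001],0.0]
    - [[0,0,0],[0,0,0],0.0]
    - [[0,0,0],[0,0,0],0.0]

```text
time: 12.75
eef_pos: [0.5783, -0.2787, 0.1702]
tcp_rot: [0.73, -0.684, 0.0, 0.0]
contact_force: [-4.8, -0.5, 8.1]
opening: 0.198
finger_force: 81.2
```

Emit:
drive_tool:
  moves:
    - [[0,0,0],[0,0,0.001],0.0]
    - [[0,0,0],[0,0,0.001],0.0]
    - [[0,0,0],[0,0,0],0.0]
    - [[0,0,0],[0,0,0],0.0]

```text
time: 13.25
eef_pos: [0.5785, -0.2788, 0.1701]
tcp_rot: [0.73, -0.684, 0.0, 0.0]
contact_force: [-8.3, 0.8, 15.2]
opening: 0.202
finger_force: 81.9
```

```bash
python3 -c "
from h import *
st()"
```

```text
yaw -86.29 tilt 0.04 pos [ 0.5785 -0.2788  0.1701] f [-8.25  0.82 15.18] m [0.264 1.735 0.138] q [-6.070e-01  2.860e-01  1.725e+00 -1.000e-03  1.130e+00  2.470e+00] ff 81.89180731773376
```

The descent has stopped at 0.1701 while the force jumped to 15 N, so the cover is home. One more small push for margin, then a last look.

Emit:
drive_tool:
  moves:
    - [[0,0,0],[0,0,0.001],0.0]
    - [[0,0,0],[0,0,0],0.0]
    - [[0,0,0],[0,0,0],0.0]
    - [[0,0,0],[0,0,0],0.0]

```text
time: 13.75
eef_pos: [0.5785, -0.2788, 0.17]
tcp_rot: [0.73, -0.684, 0.0, 0.0]
contact_force: [-9.1, 1.0, 16.7]
opening: 0.2
finger_force: 82.3
```

```bash
python3 - <<'E'
from h import *
st()
im=cam('scene')['image'][200:320,140:260];cv2.imwrite('pics/s2.png',cv2.resize(im[:,:,::-1],None,fx=5,fy=5,interpolation=cv2.INTER_CUBIC))
E
```

```text
yaw -86.29 tilt 0.04 pos [ 0.5785 -0.2788  0.17  ] f [-9.12  1.01 16.71] m [0.403 1.963 0.192] q [-6.070e-01  2.860e-01  1.725e+00 -1.000e-03  1.130e+00  2.471e+00] ff 82.27504849433899
```

View pics/s2.png

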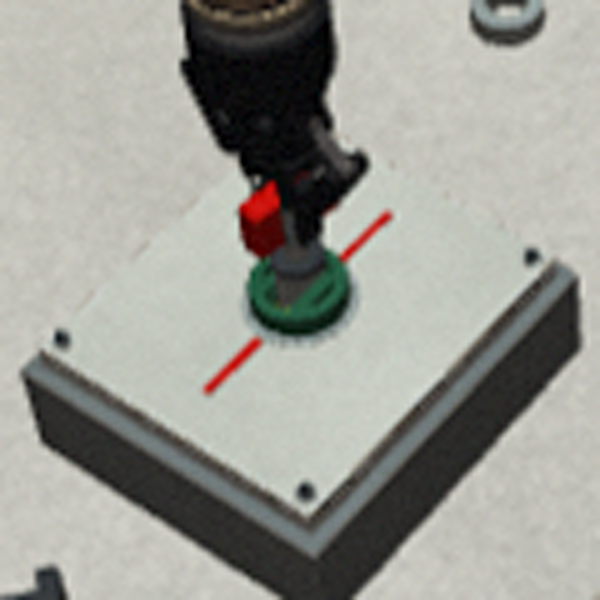

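The cover is flush, its gap closed and the four posts showing at its corners. The slot lines up with the marks at (232,367) and (365,235), and the key is upright in the grip.

```bash
python3 -c "
from h import *
print(ctrl.sign_off())"
```

```text
the job is handed in; nothing more can be done
None
```

I handed the job in at about 14 s: the key is gripped in the slot, the fastener is turned to its hard stop in line with the red marks, and the cover is held fully home with about 17 N; the hand-in gave no verdict.

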